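Index the brooch jig under the lever press and hold the stone down

ROBOT

A 6-joint arm with a two-finger parallel gripper is mounted at the origin on a cart in front of the work surface, level with it; the furniture and walls round the work are solid. World frame = base frame: x ahead of the robot, y to its left, z up, the work surface at z = 0. Lengths are in m, angles in rad, forces in N, time in s.
With the tool pointing down it reaches from about 0.425 to 0.95 m from the base axis. Payload 14.7 kg.
Tool frame: the origin (TCP) lies midway between the tips of the shut fingers; the grasp point (between the pads) lies arm.pinch_z behind it (arm.pinch_z is the distance from the TCP to the grasp point, in m); z points along the fingers, y is the line along which they close (so a half turn about z gives the same grasp; the last joint's range is limited). The gripper opens to 85 mm and grips with 20 to 120 N. Pads are 22 mm wide; open, the fingers measure 114 mm over their backs; the gripper's body (76 mm by 85 mm) begins 54 mm behind the grasp point. The pads swing forward as they close: fully open they stand 13 mm farther back than shut.
Start: joints at [-1.194, 0.48, 1.596, -0, 1.065, -0.047], TCP at [0.267, -0.592, 0.231] pointing down, gripper open.
Joint ranges: [-2.75, 2.75], [-0.82, 2.05], [0.23, 2.67], [-1.56, 4.7], [0.09, 2.69], [-2.92, 2.92]. Speed limits (rad/s): [1.89, 1.89, 2.39, 3.01, 3.01, 3.01].

INTERFACE

Orientations are given as a unit quaternion [w, x, y, z].
In Python, from cell import arm gives the robot as it stands.
- The arm moves only by the tool send_rows, never from a script. Its argument "motion" is a list of rows, each an object with "delta_pos": the shift along the tool's x, y, z in m, a list of three; "delta_rot": the turn, a rotation vector about the tool's x, y, z in degrees, a list of three. A call has 1 to 12 rows; each row shifts and turns the commanded pose from where the row before left it, along the tool's axes as they then stand; what a row does not reach is not made up. A row lasts 1/12 s, in which the tool goes at most 41.7 mm and 7.16 degrees, less where a joint would pass 70% of its speed; a pose out of reach is approached as far as the arm can. A call with a gripper value outside its range is refused whole. "jaw" is the opening, from 0 (shut) to 1 (fully open), set as the call begins (left out, the last holds). The fingers move at their own pace and stop on an object; "grip_force" is the grip in N (left out, the last holds). Time passes only in rows, so rows that do not move let the fingers close. It gives the time, the measured TCP pose, the force, the opening and the grip force at its end, in the units of the state.
- arm.state(): the state, without advancing time (a new reading comes with each control period).
- arm.grab_frame(name): name is "scene" or "top" or "wrist"; returns (picture, depth): 400x640x3 uint8, red, green, blue; 400x640 float32, m along the optical axis (not along the pixel's ray), 0 where there is no reading.
- arm.get_calibration(name): a dict with "intrinsics" (3x3 intrinsics, pixels), "D" ([k1, k2, p1, p2, k3] as OpenCV has them; the pictures are not rectified), "R" (3x3) and "t" (3): a world point X has camera coordinates R X + t; the wrist camera has in their place "tool_from_camera" (4x4, takes a point from camera to tool coordinates, whose origin is the TCP and whose axes are the flange's). Camera axes: x right, y down, z forward; pixel columns grow to the right and rows downward; lengths in m; the calibration is good to about 2 mm. A picture is of the moment at which its call begins: read the wrist's pose just before it. get_calibration takes no time and is no camera call.
- arm.hand_in(): hands the job in; it is judged then, once.
Trained networks look in the newest picture that a camera, given by its name, has taken for a name from the list of things; names that differ only in an ending like _2 or _b are one class to them, and where a whole thing is asked for, a point or a joint stands for the part that bears it (a point fixed in the world has none). Each returns a list of dicts, best first, with "score" (0 to 1); they miss things now and then, are a little off and sometimes report something else, mostly with a low value. They report only what shows in the picture. A call takes as long as a camera call.
- arm.regions_of(label, camera): "mask" (400x640 bool, what is visible of it) and "rect" ([left, top, right, bottom] in pixels, round what is visible of it).
- arm.landmark_of(label, camera): "centre" ([row, column] in pixels: a listed point, or the origin of a listed thing).
The state is a dict: "time": time; "joint_positions": joint angles; "qd": joint speeds; "tau": joint torques, N m; "tcp_pos": TCP position; "tool_rot": TCP orientation; "wrist_force": force on the tool from outside, world axes, zero at the start; "torque": the same for the moment, N m; "opening": opening from 0.0 (shut) to 1.0 (fully open); "grip_force": force on a finger pad.
Only numpy, scipy, OpenCV 4.12 (cv2) and the standard library are available. Lean on these libraries where they do the work, as an engineer would, in place of code of your own. Each camera call takes 0.05 s, during which the arm holds its last target. There are 200 camera calls.

TASK

The amber cabochon lies on adhesive film in its brooch setting on the sliding jig. Push the jig along its rail until it clicks home in the detent under the press with the lever still up, then bring the lever down until the sprung foot bears on the stone and is pushed about halfway in, and finish while holding the lever there: the lever springs back if let go, so do not release it. Never bottom the foot hard (the stone would crack), keep the stone in its setting and leave the tools lying round the press where they are.

Things in the scene. Friction and masses are not known exactly. Their poses are not given: they have to be found in the camera images.
- press: Grey cast lever press on one bed with a slide rail, fixed to the bench. Origin on the bench top straight below the ram; x to the back, y along the rail to its loading end (left, seen from the handle), z up. Rail bed 92 mm wide, y -125 to +250 mm, guides 25 mm high. Column at x 73 to 118 mm, up to 227 mm high; head over the rail 42 mm wide, x -22 to 82 mm, 124 to 171 mm high.
- press_station (a point): Point of the press on the rail's running surface (16 mm over the bench) straight below the ram; axes as the press. The jig is home when its origin is here.
- detent (a point): Where the small sprung detent roller looks through the rail's front guide, 60 mm from the ram line on the loading side, 20 mm over the bench; its brass plunger body stands 22 mm out in front. The roller drops into a notch of the jig's front edge when the jig is home, draws it in over the last 3 mm or so and centres it within 1 mm; leaving a notch takes 5 to 7 N. A second notch marks the loading station, 110 mm before.
- carrier: Flat aluminium jig, 60 mm wide, 195 mm long (y -75 to +120 mm), 14 mm thick, sliding only along the rail, with a white nest block 46 mm square. Origin at its underside below the brooch setting; axes as the press. It starts 50 to 118 mm from the press station on the loading (+y) side and must go towards -y. Dragging it takes 1 to 2 N. It can overshoot home by 42 mm up to an end stop.
- knob (a point): Middle of the upright black knob on the jig, 100 mm from the jig's origin on the +y side and 56 mm over the bench: a stem 18 mm across from 37 to 56 mm over the bench with a 22 mm head up to 72 mm. Take it between the fingers or push its side.
- setting (a point): Middle of the floor of the brass brooch setting on the jig's nest, 41 mm over the bench; its bezel wall is 3.5 mm high and about 31 mm wide inside.
- cabochon: Loose amber-coloured domed stone, 28 mm across and 10 mm high, 15 g, lying in the setting, its top 51 mm over the bench. Origin at the centre of its flat underside, z up.
- press_lever (a joint): Lever angle in rad: 0 up at rest (0.30 rad above level), growing as the handle goes down, stop at 0.36. The ram sinks 98 mm per rad. With the jig home the foot meets the stone at about 0.225, is half in at 0.275 and bottoms at 0.33. A spring lifts the lever whenever it is let go; at half in the handle needs about 10 N downwards.
- lever_pivot (a point): Middle of the lever's cross pin in the fork on the column, 95 mm behind the ram line, 210 mm over the bench, on the press, fixed. The handle swings about it in the upright plane through the ram.
- handle_grip (a point): Middle of the axis of the straight black round grip on the lever's end, 96 mm long, 24 mm across; 220 mm from the pivot pin: at rest 275 mm over the bench and 115 mm in front of the ram line (-x of the press); with the foot half in (lever nearly level) 215 mm over the bench and 125 mm in front. Take the grip between the fingers from above, or press on its top.
- foot (a joint): How far the sprung foot is pushed up into the ram, m: 0 free, 0.010 bottomed; half is 0.005. The bare stem between the ram collar and the foot is 10 mm long when free and the foot begins to give at 5 N, plus 1.6 N for each mm.
- foot_face (a point): Middle of the rubber face of the round foot below the ram, 26 mm across and 10 mm thick; 73 mm over the bench at rest.
- tweezers: Steel tweezers, 149 x 12 x 9 mm, lying in front of the rail. Leave alone.
- loupe: Folding loupe, 25 x 41 x 8 mm, lying in front of the rail. Leave alone.
- wax_block: Green carving wax, 30 x 62 x 18 mm, behind the rail on the loading side. Leave alone.
- matchbox: Blue matchbox, 36 x 55 x 15 mm, behind the rail on the other side. Leave alone.
- jar_beads: Small screw-top jar, 38 mm across, 47 mm high, near the front of the bench. Leave alone.
- jar_borax: Screw-top jar with a black lid, 44 mm across, 64 mm high, near the front of the bench. Leave alone.

How it is judged:
By the outcome, as a careful person would: the job done as asked, in the order asked, and still so for the second after the job is handed in, while the arm keeps its last pose, push and grip.
It also fails if it takes over 51 s, if anything falls off the work surface, if the arm or the gripper's body presses on something with over 40 N, if the wrist force passes 120 N, or if a joint passes its speed limit or range.

## Working session

There is one attempt and no reset: what is moved stays moved. The work goes in short steps, Python scripts to look and compute and a tool call to move; the robot and the scene stay as the last step left them, time stands still between calls to the robot, and variables do not carry over. Pictures are saved under pics/ and viewed, at most 10 in all, crops included, and the job is handed in when it is done.

Besides the shell and the picture viewer there is one more tool, called after "Request:" as name(argument=value, ...), one argument or row to a line, values as JSON. send_rows: Moves the arm, as the interface text tells. Its arguments: {"type":"object","properties":{"motion":{"type":"array","items":{"type":"object","properties":{"delta_pos":{"type":"array","items":{"type":"number"}},"delta_rot":{"type":"array","items":{"type":"number"}}}}},"jaw":{"type":"number"},"grip_force":{"type":"number"}},"required":["motion"]}

```bash
mkdir -p pics; cat > h.py <<'E'
import numpy as np,cv2
from cell import arm
def ray(cam,rc):
    c=arm.get_calibration(cam);K=np.array(c["intrinsics"],float);D=np.array(c["D"],float)
    u=cv2.undistortPoints(np.array([[[rc[1],rc[0]]]],float),K,D)[0,0]
    R=np.array(c["R"]);t=np.array(c["t"])
    return -R.T@t, R.T@np.array([u[0],u[1],1.])
def atz(cam,rc,z):
    o,d=ray(cam,rc);return o+d*(z-o[2])/d[2]
def atdepth(cam,rc,dep):
    o,d=ray(cam,rc);return o+d*dep
def proj(cam,X):
    c=arm.get_calibration(cam);R=np.array(c["R"]);t=np.array(c["t"],float)
    p,_=cv2.projectPoints(np.atleast_2d(X).astype(float),cv2.Rodrigues(R)[0],t,np.array(c["intrinsics"],float),np.array(c["D"],float))
    return p[:,0]
def save(im,n): cv2.imwrite("pics/"+n,im[...,::-1])
E
python3 - <<'E'
from h import *
np.set_printoptions(precision=4,suppress=True)
s=arm.state();print(s); print(arm.pinch_z)
Z={"press_station":.016,"detent":.02,"knob":.056,"setting":.041,"lever_pivot":.21,"handle_grip":.275,"foot_face":.073,"press":0,"carrier":.016,"cabochon":.041}
for cam in("scene","top"):
    im,d=arm.grab_frame(cam);save(im,cam+"0.png")
    for k,z in Z.items():
        for r in arm.landmark_of(k,cam)[:2]:
            print(cam,k,round(r["score"],2),np.round(r["centre"],1),atz(cam,r["centre"],z))
E
```

```text
{'time': 0.0, 'joint_positions': array([-1.1936,  0.4809,  1.5969,  0.    ,  1.0651, -0.0466]), 'qd': array([ 0.0025,  0.0006, -0.0011, -0.0004, -0.0003, -0.0016]), 'tau': array([  0.002 , -95.0652, -43.0185,  -0.0004,   0.0119,   0.0001]), 'tcp_pos': array([ 0.2671, -0.5921,  0.2306]), 'tool_rot': array([-0.0006,  0.9776,  0.2103, -0.0001]), 'wrist_force': array([ 0.1174, -0.3023,  0.1881]), 'torque': array([-0.0402,  0.0066,  0.033 ]), 'grip_force': 0.0, 'opening': 0.9988890505837972}
0.0187
scene press_station 0.56 [274.8 328.6] [ 0.5693 -0.1514  0.016 ]
scene press_station 0.22 [299.7 333.4] [ 0.5801 -0.0756  0.016 ]
scene detent 0.89 [286.9 354.2] [ 0.5322 -0.0968  0.02  ]
scene detent 0.43 [273.5 326.8] [ 0.573  -0.1516  0.02  ]
scene knob 0.72 [333.9 337.5] [0.6084 0.0517 0.056 ]
scene setting 0.7 [301.5 331.3] [ 0.5928 -0.0442  0.041 ]
scene lever_pivot 0.94 [189.5 275.2] [ 0.6624 -0.1822  0.21  ]
scene handle_grip 0.93 [154.4 388. ] [ 0.4608 -0.1396  0.275 ]
scene foot_face 0.59 [274. 326.] [ 0.5918 -0.085   0.073 ]
scene foot_face 0.42 [249.8 328.8] [ 0.5669 -0.1582  0.073 
[... 171 characters left out ...]
016 ]
scene cabochon 0.7 [298.3 333.1] [ 0.5873 -0.0518  0.041 ]
scene cabochon 0.22 [193.3 271.7] [ 0.6312 -0.4776  0.041 ]
top press_station 0.61 [196.9 318.5] [ 0.5765 -0.1582  0.016 ]
top detent 0.91 [210.5 294. ] [ 0.5424 -0.0942  0.02  ]
top knob 0.94 [183.9 228. ] [0.6112 0.07   0.056 ]
top setting 0.55 [186.2 274.7] [ 0.6041 -0.0474  0.041 ]
top lever_pivot 0.66 [146.2 325.4] [ 0.6675 -0.1792  0.21  ]
top handle_grip 0.96 [237.  309.5] [ 0.4659 -0.1419  0.275 ]
top press 0.78 [200.5 317.1] [ 0.5688 -0.154   0.    ]
top carrier 0.88 [188.8 278.6] [ 0.6004 -0.0548  0.016 ]
top carrier 0.15 [234.8 346.1] [ 0.4765 -0.2268  0.016 ]
top cabochon 0.54 [188.  271.1] [ 0.5997 -0.0381  0.041 ]
```

View pics/scene0.png

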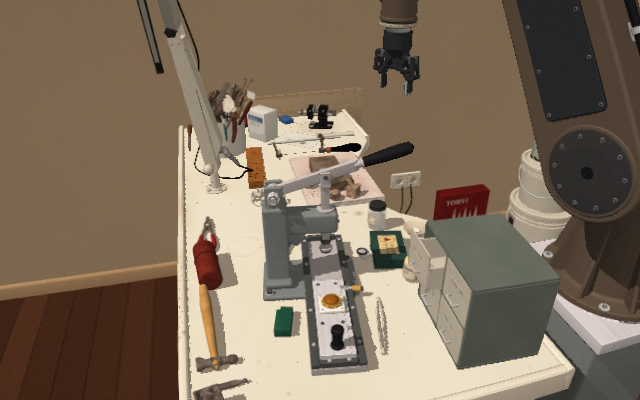

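View pics/top0.png

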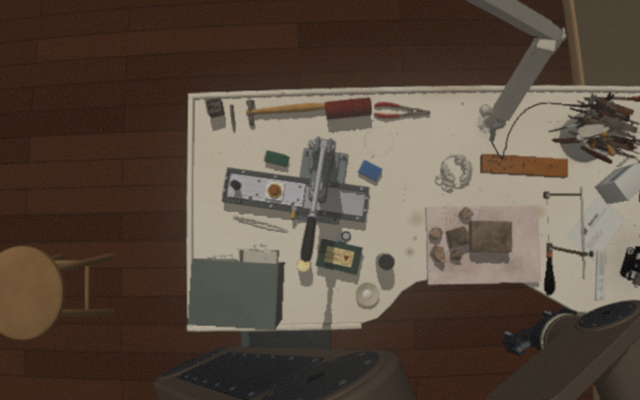

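The scene view shows the handle at (col 388, row 154), the jig on the loading side with its knob at (337, 334), and the stone at (331, 300). In the top view the knob is at (236, 184), the stone at (274, 190) and the handle at (309, 240). The grey cabinet stands at the front left. Next I refine these with masks and depth.

```bash
cat >> h.py <<'E'
def cloud(cam,mask,d):
    c=arm.get_calibration(cam);K=np.array(c["intrinsics"],float);D=np.array(c["D"],float)
    m=mask&(d>0);rr,cc=np.nonzero(m);z=d[m]
    u=cv2.undistortPoints(np.stack([cc,rr],-1)[:,None].astype(float),K,D)[:,0]
    P=np.c_[u*z[:,None],z]
    return (P-np.array(c["t"]))@np.array(c["R"])
E
python3 - <<'E'
from h import *
np.set_printoptions(precision=4,suppress=True)
for cam in("scene","top"):
    im,d=arm.grab_frame(cam)
    for k in("knob","handle_grip","cabochon","carrier","press","setting"):
        for r in arm.regions_of(k,cam)[:1]:
            P=cloud(cam,r["mask"],d)
            print(cam,k,round(r["score"],2),r["rect"],len(P),"med",np.median(P,0),"lo",np.percentile(P,3,axis=0),"hi",np.percentile(P,97,axis=0))
            if k=="handle_grip":
                u,s,v=np.linalg.svd(P-P.mean(0),full_matrices=False);print("axis",v[0],P.mean(0))
            if k in("knob",):
                T=P[P[:,2]>.066];print("top pts",len(T),T.mean(0) if len(T) else 0)
    c=np.zeros(d.shape,bool)
    if cam=="top":
        c[262:325,192:282]=1;P=cloud(cam,c,d);print("cabinet",np.percentile(P,2,axis=0),np.percentile(P,98,axis=0))
        c[:]=0;c[168:222,222:372]=1;P=cloud(cam,c,d);Q=P[(P[:,2]>.018)&(P[:,2]<.03)]
        rect=cv2.minAreaRect(Q[:,:2].astype(np.float32));print("rail",rect)
        Q=P[(P[:,2]>.05)&(P[:,2]<.08)];print(np.round(Q,3)[:40])
E
```

```text
scene knob 0.8 [315.0, 277.3, 354.5, 360.4] 2467 med [ 0.6039 -0.0011  0.031 ] lo [ 0.5632 -0.1114  0.0253] hi [0.6343 0.0724 0.0692]
top pts 102 [0.6106 0.0553 0.0704]
scene handle_grip 0.65 [268.1, 139.2, 416.6, 195.6] 1740 med [ 0.5321 -0.1495  0.2519] lo [ 0.4182 -0.6171  0.0004] hi [ 0.6596 -0.1248  0.2938]
axis [0.4118 0.8244 0.3883] [ 0.5228 -0.1894  0.2345]
scene carrier 0.85 [312.9, 279.9, 358.6, 359.6] 2478 med [ 0.6038 -0.0016  0.031 ] lo [ 0.5631 -0.1114  0.0255] hi [0.6337 0.0725 0.0692]
scene press 0.65 [259.5, 140.4, 412.5, 375.4] 11801 med [ 0.6102 -0.1489  0.0327] lo [ 0.4581 -0.276   0.003 ] hi [0.6906 0.087  0.2782]
scene setting 0.84 [313.0, 284.6, 356.8, 360.6] 2503 med [ 0.6038 -0.0008  0.031 ] lo [ 0.5629 -0.1114  0.0242] hi [0.6343 0.0726 0.0691]
top knob 0.9 [226.4, 174.8, 307.4, 205.3] 1716 med [ 0.5974 -0.0227  0.031 ] lo [ 0.5618 -0.114   0.0234] hi [0.6336 0.0647 0.0673]
top pts 56 [0.6101 0.051  0.071 ]
top handle_grip 0.87 [300.1, 134.0, 325.5, 265.2] 998 med [ 0.503  -0.1478  0.2675] lo [ 0.4219 -0.176   0.0103] hi [ 0.6695 -0.1235  0.2957]
axis [-0.90
[... 1019 characters left out ...]
74]
 [ 0.616  0.049  0.072]
 [ 0.616  0.047  0.071]
 [ 0.616  0.044  0.072]
 [ 0.617  0.043  0.06 ]
 [ 0.613  0.059  0.073]
 [ 0.613  0.056  0.075]
 [ 0.613  0.054  0.072]
 [ 0.613  0.051  0.075]
 [ 0.612  0.048  0.078]
 [ 0.613  0.047  0.071]
 [ 0.613  0.043  0.074]
 [ 0.613  0.042  0.069]
 [ 0.611  0.062  0.07 ]
 [ 0.611  0.059  0.07 ]
 [ 0.611  0.056  0.072]
 [ 0.611  0.054  0.071]
 [ 0.611  0.051  0.073]
 [ 0.611  0.049  0.072]
 [ 0.611  0.047  0.071]
 [ 0.611  0.044  0.071]
 [ 0.611  0.042  0.069]
 [ 0.609  0.06   0.069]
 [ 0.608  0.057  0.072]
 [ 0.609  0.054  0.07 ]
 [ 0.608  0.051  0.073]
 [ 0.608  0.048  0.076]
 [ 0.608  0.047  0.07 ]
 [ 0.608  0.044  0.073]
 [ 0.609  0.042  0.066]]
```

```bash
python3 - <<'E'
from h import *
np.set_printoptions(precision=4,suppress=True)
for cam in("scene","top"):
    im,d=arm.grab_frame(cam)
    r=arm.regions_of("carrier",cam)[0]
    hsv=cv2.cvtColor(im,cv2.COLOR_RGB2HSV)
    m=r["mask"]&(hsv[...,0]>8)&(hsv[...,0]<22)&(hsv[...,1]>150)
    rr,cc=np.nonzero(m);print(cam,"amber",len(rr),rr.mean(),cc.mean(),atz(cam,(rr.mean(),cc.mean()),.044))
    h=arm.regions_of("press",cam)[0]["mask"]
    P=cloud(cam,h,d)
    L=P[(P[:,2]>.235)&(P[:,0]<.60)&(P[:,0]>.40)&(P[:,1]>-.25)]
    mu=L.mean(0);v=np.linalg.svd(L-mu,full_matrices=False)[2][0];v=v*np.sign(v[0])
    print("lever",len(L),mu,v,"yaw",np.degrees(np.arctan2(v[1],v[0])),"tip",L[:,0].min(),L[np.argmin(L[:,0])])
    G=L[L[:,0]<.51];print("grip",G.mean(0),np.percentile(G,[2,98],axis=0))
    Q=P[(P[:,2]>.012)&(P[:,2]<.04)]
    rect=cv2.minAreaRect(Q[:,:2].astype(np.float32));print("bed",rect)
    # long-axis yaw by PCA
    b=cv2.boxPoints(rect);print(b)
E
```

```text
scene amber 70 303.98571428571427 330.7 [ 0.5965 -0.0347  0.044 ]
lever 1226 [ 0.5052 -0.1414  0.2658] [ 0.9362 -0.1798 -0.3022] yaw -10.869299823837643 tip 0.4166520272907337 [ 0.4167 -0.1313  0.286 ]
grip [ 0.4639 -0.1332  0.2794] [[ 0.4223 -0.1464  0.2599]
 [ 0.5078 -0.1233  0.2967]]
bed ((0.581407904624939, -0.3198113441467285), (0.8102927803993225, 0.2727210819721222), 72.31134033203125)
[[ 0.3284 -0.6644]
 [ 0.5882 -0.7472]
 [ 0.8344  0.0247]
 [ 0.5746  0.1076]]
top amber 0 nan nan [nan nan nan]
lever 752 [ 0.4969 -0.145   0.2735] [ 0.9416 -0.1604 -0.2962] yaw -9.668554697911091 tip 0.4196257630236826 [ 0.4196 -0.1385  0.2924]
grip [ 0.4626 -0.1392  0.2843] [[ 0.4218 -0.1519  0.2661]
 [ 0.5083 -0.1247  0.2976]]
bed ((0.6132388710975647, -0.10150527954101562), (0.37254390120506287, 0.1879504770040512), 83.65740203857422)
[[ 0.4993 -0.2763]
 [ 0.6861 -0.297 ]
 [ 0.7272  0.0732]
 [ 0.5404  0.094 ]]<stdin>:8: RuntimeWarning: Mean of empty slice.
  ret = ret.dtype.type(ret / rcount)
```

Request:
send_rows(
  jaw=0.7,
  motion=[
    {"delta_pos":[0,0,-0.035],"delta_rot":[0,0,7]},
    {"delta_pos":[0,0,-0.035],"delta_rot":[0,0,7]},
    {"delta_pos":[0,0,-0.035],"delta_rot":[0,0,7]},
    {"delta_pos":[0,0,-0.035],"delta_rot":[0,0,7]},
    {"delta_pos":[0,0,-0.03],"delta_rot":[0,0,6.6]},
    {"delta_pos":[0,0,0]},
  ],
)

```text
schema error: expected keys delta_pos, delta_rot
```

Request:
send_rows(
  motion=[
    {"delta_pos":[0.011,-0.034,0]},
    {"delta_pos":[0.011,-0.034,0]},
    {"delta_pos":[0.011,-0.034,0]},
    {"delta_pos":[0.011,-0.034,0]},
    {"delta_pos":[0.011,-0.034,0]},
    {"delta_pos":[0.011,-0.034,0]},
    {"delta_pos":[0.011,-0.034,0]},
    {"delta_pos":[0.011,-0.034,0]},
    {"delta_pos":[0.011,-0.034,0]},
    {"delta_pos":[0.011,-0.034,0]},
    {"delta_pos":[0.011,-0.034,0]},
    {"delta_pos":[0,0,0]},
  ],
)

```text
schema error: expected keys delta_pos, delta_rot
```

Request:
send_rows(
  motion=[
    {"delta_pos":[0.011,-0.034,0]},
    {"delta_pos":[0.011,-0.034,0]},
    {"delta_pos":[0.011,-0.034,0]},
    {"delta_pos":[0.011,-0.034,0]},
    {"delta_pos":[0.011,-0.034,0]},
    {"delta_pos":[0.011,-0.034,0]},
    {"delta_pos":[0.011,-0.034,0]},
    {"delta_pos":[0.011,-0.034,0]},
    {"delta_pos":[0.011,-0.034,0]},
    {"delta_pos":[0,0,0]},
    {"delta_pos":[0,0,0]},
  ],
)

```text
schema error: expected keys delta_pos, delta_rot
```

Request:
send_rows(
  jaw=0.7,
  motion=[
    {"delta_pos":[0,0,-0.035],"delta_rot":[0,0,7]},
    {"delta_pos":[0,0,-0.035],"delta_rot":[0,0,7]},
    {"delta_pos":[0,0,-0.035],"delta_rot":[0,0,7]},
    {"delta_pos":[0,0,-0.035],"delta_rot":[0,0,7]},
    {"delta_pos":[0,0,-0.03],"delta_rot":[0,0,6.6]},
    {"delta_pos":[0,0,0],"delta_rot":[0,0,0]},
  ],
)

```text
time: 2.6
tcp_pos: [0.2681, -0.5943, 0.4082]
tool_rot: [0.004, 0.996, -0.094, 0.002]
wrist_force: [-0.0, -0.7, 0.3]
opening: 0.699
grip_force: 0.0
```

Request:
send_rows(
  motion=[
    {"delta_pos":[0.011,-0.034,0],"delta_rot":[0,0,0]},
    {"delta_pos":[0.011,-0.034,0],"delta_rot":[0,0,0]},
    {"delta_pos":[0.011,-0.034,0],"delta_rot":[0,0,0]},
    {"delta_pos":[0.011,-0.034,0],"delta_rot":[0,0,0]},
    {"delta_pos":[0.011,-0.034,0],"delta_rot":[0,0,0]},
    {"delta_pos":[0.011,-0.034,0],"delta_rot":[0,0,0]},
    {"delta_pos":[0.011,-0.034,0],"delta_rot":[0,0,0]},
    {"delta_pos":[0.011,-0.034,0],"delta_rot":[0,0,0]},
    {"delta_pos":[0.011,-0.034,0],"delta_rot":[0,0,0]},
    {"delta_pos":[0.011,-0.034,0],"delta_rot":[0,0,0]},
  ],
)

```text
time: 3.43
tcp_pos: [0.4369, -0.276, 0.4012]
tool_rot: [0.0, 0.996, -0.09, 0.0]
wrist_force: [0.8, 0.6, 0.0]
opening: 0.702
grip_force: 0.0
```

Request:
send_rows(
  motion=[
    {"delta_pos":[0.011,-0.034,0],"delta_rot":[0,0,0]},
    {"delta_pos":[0.011,-0.034,0],"delta_rot":[0,0,0]},
    {"delta_pos":[0.011,-0.034,0],"delta_rot":[0,0,0]},
    {"delta_pos":[0.011,-0.034,0],"delta_rot":[0,0,0]},
    {"delta_pos":[0.011,-0.034,0],"delta_rot":[0,0,0]},
    {"delta_pos":[0.011,-0.034,0],"delta_rot":[0,0,0]},
    {"delta_pos":[0.011,-0.034,0],"delta_rot":[0,0,0]},
    {"delta_pos":[0.011,-0.034,0],"delta_rot":[0,0,0]},
    {"delta_pos":[0.011,-0.034,0],"delta_rot":[0,0,0]},
    {"delta_pos":[0.011,-0.034,0],"delta_rot":[0,0,0]},
    {"delta_pos":[0,0,0],"delta_rot":[0,0,0]},
    {"delta_pos":[0,0,0],"delta_rot":[0,0,0]},
  ],
)

```text
time: 4.43
tcp_pos: [0.6059, 0.0388, 0.4005]
tool_rot: [0.0, 0.996, -0.088, -0.0]
wrist_force: [-1.1, -1.2, -0.3]
opening: 0.701
grip_force: 0.0
```

Request:
send_rows(
  motion=[
    {"delta_pos":[0.002,-0.013,0.03],"delta_rot":[0,0,0]},
    {"delta_pos":[0,0,0.035],"delta_rot":[0,0,0]},
    {"delta_pos":[0,0,0.035],"delta_rot":[0,0,0]},
    {"delta_pos":[0,0,0.035],"delta_rot":[0,0,0]},
    {"delta_pos":[0,0,0.035],"delta_rot":[0,0,0]},
    {"delta_pos":[0,0,0.035],"delta_rot":[0,0,0]},
    {"delta_pos":[0,0,0.035],"delta_rot":[0,0,0]},
    {"delta_pos":[0,0,0.03],"delta_rot":[0,0,0]},
    {"delta_pos":[0,0,0.02],"delta_rot":[0,0,0]},
    {"delta_pos":[0,0,0],"delta_rot":[0,0,0]},
    {"delta_pos":[0,0,0],"delta_rot":[0,0,0]},
  ],
)

```text
time: 5.35
tcp_pos: [0.6091, 0.0487, 0.111]
tool_rot: [0.0, 0.996, -0.09, -0.001]
wrist_force: [0.4, -0.6, 0.7]
opening: 0.7
grip_force: 0.0
```

```bash
python3 - <<'E'
from h import *
np.set_printoptions(precision=4,suppress=True)
im,d=arm.grab_frame("scene")
save(cv2.resize(im[130:390,200:560],None,fx=2.2,fy=2.2),"s1.png")
im,d=arm.grab_frame("wrist");s=arm.state();print(s["tcp_pos"])
c=arm.get_calibration("wrist")
r=arm.regions_of("knob","wrist")
for q in r[:1]: print(q["score"],q["rect"])
T=np.array(c["tool_from_camera"])
for q in arm.landmark_of("knob","wrist")[:2]:
    rc=q["centre"];dep=d[int(rc[0]),int(rc[1])]
    u=cv2.undistortPoints(np.array([[[rc[1],rc[0]]]],float),np.array(c["intrinsics"]),np.array(c["D"]))[0,0]
    print(q["score"],rc,dep,(T@np.array([u[0]*dep,u[1]*dep,dep,1]))[:3])
E
```

```text
[0.6107 0.0491 0.1129]
0.67 [284.5, 158.5, 548.8, 246.7]
0.84 [216.4, 310.4] 0.19405857 [ 0.008  -0.0056  0.04  ]
```

View pics/s1.png

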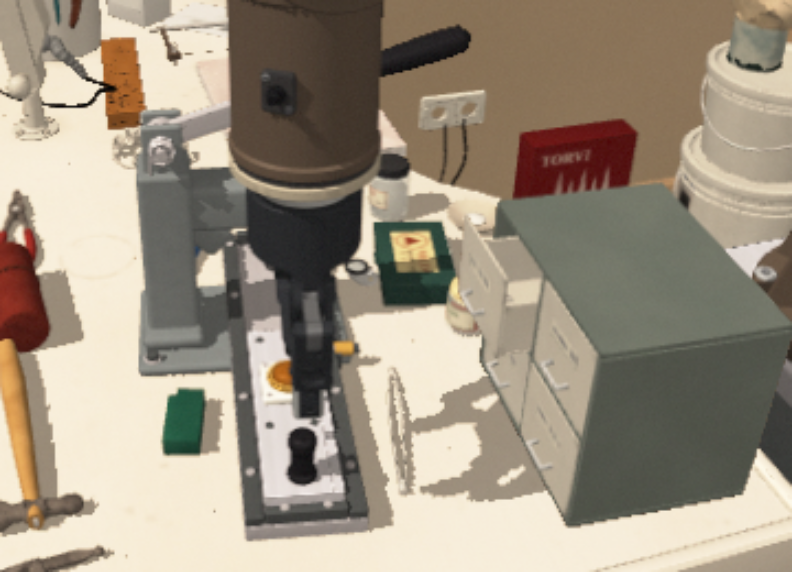

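The knob stands below and between the open fingers, about 5 mm further along the rail. Nothing has been disturbed.

Request:
send_rows(
  motion=[
    {"delta_pos":[0.003,-0.004,0.02],"delta_rot":[0,0,0]},
    {"delta_pos":[0,0,0.02],"delta_rot":[0,0,0]},
    {"delta_pos":[0,0,0.018],"delta_rot":[0,0,0]},
    {"delta_pos":[0,0,0.01],"delta_rot":[0,0,0]},
    {"delta_pos":[0,0,0],"delta_rot":[0,0,0]},
    {"delta_pos":[0,0,0],"delta_rot":[0,0,0]},
  ],
)

```text
time: 6.05
tcp_pos: [0.6138, 0.0529, 0.044]
tool_rot: [-0.0, 0.996, -0.09, 0.0]
wrist_force: [0.6, 0.3, -0.6]
opening: 0.699
grip_force: 0.0
```

Request:
send_rows(
  jaw=0.1,
  grip_force=25,
  motion=[
    {"delta_pos":[0,0,0],"delta_rot":[0,0,0]},
    {"delta_pos":[0,0,0],"delta_rot":[0,0,0]},
    {"delta_pos":[0,0,0],"delta_rot":[0,0,0]},
    {"delta_pos":[0,0,0],"delta_rot":[0,0,0]},
    {"delta_pos":[0,0,0],"delta_rot":[0,0,0]},
    {"delta_pos":[0,0,0],"delta_rot":[0,0,0]},
    {"delta_pos":[0,0,0],"delta_rot":[0,0,0]},
    {"delta_pos":[0,0,0],"delta_rot":[0,0,0]},
  ],
)

```text
time: 6.72
tcp_pos: [0.6142, 0.0529, 0.0443]
tool_rot: [-0.0, 0.996, -0.09, 0.001]
wrist_force: [-1.3, -0.8, 7.5]
opening: 0.24
grip_force: 24.1
```

Request:
send_rows(
  motion=[
    {"delta_pos":[0,0.004,0],"delta_rot":[0,0,0]},
    {"delta_pos":[0,0.008,0],"delta_rot":[0,0,0]},
    {"delta_pos":[0,0.008,0],"delta_rot":[0,0,0]},
    {"delta_pos":[0,0.008,0],"delta_rot":[0,0,0]},
    {"delta_pos":[0,0.008,0],"delta_rot":[0,0,0]},
    {"delta_pos":[0,0.008,0],"delta_rot":[0,0,0]},
    {"delta_pos":[0,0.008,0],"delta_rot":[0,0,0]},
    {"delta_pos":[0,0.008,0],"delta_rot":[0,0,0]},
    {"delta_pos":[0,0.008,0],"delta_rot":[0,0,0]},
    {"delta_pos":[0,0.008,0],"delta_rot":[0,0,0]},
    {"delta_pos":[0,0.008,0],"delta_rot":[0,0,0]},
    {"delta_pos":[0,0.008,0],"delta_rot":[0,0,0]},
  ],
)

```text
time: 7.72
tcp_pos: [0.5988, -0.038, 0.0444]
tool_rot: [-0.0, 0.996, -0.09, 0.002]
wrist_force: [6.0, 3.2, 4.5]
opening: 0.238
grip_force: 24.2
```

Request:
send_rows(
  motion=[
    {"delta_pos":[0,0.008,0],"delta_rot":[0,0,0]},
    {"delta_pos":[0,0.004,0],"delta_rot":[0,0,0]},
    {"delta_pos":[0,0,0],"delta_rot":[0,0,0]},
    {"delta_pos":[0,0,0],"delta_rot":[0,0,0]},
  ],
)

```text
time: 8.05
tcp_pos: [0.5967, -0.0502, 0.0444]
tool_rot: [0.0, 0.996, -0.09, 0.002]
wrist_force: [6.0, -2.1, 4.2]
opening: 0.236
grip_force: 24.3
```

```bash
python3 - <<'E'
from h import *
np.set_printoptions(precision=4,suppress=True)
s=arm.state();print(s["tcp_pos"],s["wrist_force"])
for cam in("scene","top"):
    im,d=arm.grab_frame(cam)
    if cam=="scene": save(cv2.resize(im[190:370,250:450],None,fx=3.2,fy=3.2),"s2.png")
    for k,z in(("cabochon",.041),("setting",.041),("carrier",.016),("press_station",.016),("detent",.02)):
        for r in arm.landmark_of(k,cam)[:1]:
            p=atz(cam,r["centre"],z);print(cam,k,round(r["score"],2),p[:2],"ey",p[0]*.179+p[1]*.984)
E
```

```text
[ 0.5967 -0.0502  0.0444] [ 5.9847 -2.0884  4.2486]
scene setting 0.68 [ 0.5733 -0.1468] ey -0.04184822559753126
scene carrier 0.62 [ 0.5708 -0.1529] ey -0.04824207434080509
scene detent 0.96 [ 0.5303 -0.0937] ey 0.0026871338785611487
top setting 0.59 [ 0.5831 -0.1501] ey -0.043348476139353345
top carrier 0.73 [ 0.5792 -0.1549] ey -0.04870536141269277
top press_station 0.88 [ 0.5696 -0.1598] ey -0.05528956427417683
top detent 0.92 [ 0.5416 -0.0954] ey 0.0030417808817410907
```

View pics/s2.png

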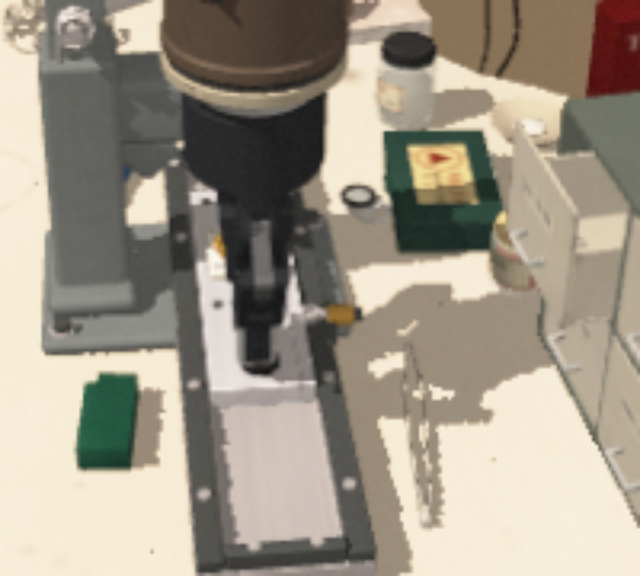

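The jig is carried by the gripped knob and the stone is still in the nest. The networks put it about 6–13 mm short of home, so I creep on from here and watch the force for the detent.

Request:
send_rows(
  motion=[
    {"delta_pos":[0.001,0.003,0],"delta_rot":[0,0,0]},
    {"delta_pos":[0,0.002,0],"delta_rot":[0,0,0]},
    {"delta_pos":[0,0,0],"delta_rot":[0,0,0]},
  ],
)

```text
time: 8.9
tcp_pos: [0.596, -0.055, 0.0443]
tool_rot: [0.0, 0.996, -0.09, 0.001]
wrist_force: [1.7, -1.7, 8.6]
opening: 0.24
grip_force: 24.6
```

Request:
send_rows(
  motion=[
    {"delta_pos":[0,0.002,0],"delta_rot":[0,0,0]},
    {"delta_pos":[0,0,0],"delta_rot":[0,0,0]},
  ],
)

```text
time: 9.07
tcp_pos: [0.5956, -0.057, 0.0443]
tool_rot: [0.0, 0.996, -0.09, 0.001]
wrist_force: [1.0, -3.2, 7.2]
opening: 0.236
grip_force: 24.6
```

Request:
send_rows(
  motion=[
    {"delta_pos":[0,0.002,0],"delta_rot":[0,0,0]},
    {"delta_pos":[0,0,0],"delta_rot":[0,0,0]},
  ],
)

```text
time: 9.23
tcp_pos: [0.5952, -0.059, 0.0443]
tool_rot: [0.0, 0.996, -0.09, 0.001]
wrist_force: [1.3, -4.3, 7.1]
opening: 0.243
grip_force: 24.7
```

Request:
send_rows(
  motion=[
    {"delta_pos":[0,0.0015,0],"delta_rot":[0,0,0]},
    {"delta_pos":[0,0,0],"delta_rot":[0,0,0]},
  ],
)

```text
time: 9.4
tcp_pos: [0.5951, -0.0601, 0.0443]
tool_rot: [-0.0, 0.996, -0.09, 0.001]
wrist_force: [2.1, 1.1, 8.5]
opening: 0.238
grip_force: 24.7
```

Request:
send_rows(
  motion=[
    {"delta_pos":[0,0.001,0],"delta_rot":[0,0,0]},
    {"delta_pos":[0,0,0],"delta_rot":[0,0,0]},
  ],
)

```text
time: 9.57
tcp_pos: [0.595, -0.0609, 0.0443]
tool_rot: [-0.0, 0.996, -0.09, 0.001]
wrist_force: [2.2, 3.7, 8.0]
opening: 0.236
grip_force: 24.7
```

The force changed sign between two steps, from −4.3 to +3.7 N, so the jig has clicked into the notch. I release and rise.

Request:
send_rows(
  jaw=0.7,
  motion=[
    {"delta_pos":[0,-0.0005,0],"delta_rot":[0,0,0]},
    {"delta_pos":[0,0,0],"delta_rot":[0,0,0]},
    {"delta_pos":[0,0,0],"delta_rot":[0,0,0]},
    {"delta_pos":[0,0,0],"delta_rot":[0,0,0]},
    {"delta_pos":[0,0,0],"delta_rot":[0,0,0]},
    {"delta_pos":[0,0,-0.02],"delta_rot":[0,0,0]},
    {"delta_pos":[0,0,-0.03],"delta_rot":[0,0,0]},
    {"delta_pos":[0,0,-0.03],"delta_rot":[0,0,0]},
    {"delta_pos":[0,-0.03,-0.03],"delta_rot":[0,0,0]},
    {"delta_pos":[0,-0.03,-0.03],"delta_rot":[0,0,0]},
  ],
)

```text
time: 10.4
tcp_pos: [0.6042, -0.0029, 0.1836]
tool_rot: [0.0, 0.996, -0.091, -0.0]
wrist_force: [1.4, 0.6, 0.9]
opening: 0.702
grip_force: 0.0
```

Request:
send_rows(
  motion=[
    {"delta_pos":[0,-0.03,-0.03],"delta_rot":[0,0,0]},
    {"delta_pos":[0,-0.03,-0.04],"delta_rot":[0,0,0]},
    {"delta_pos":[0,0,-0.04],"delta_rot":[0,0,0]},
    {"delta_pos":[0,0,-0.04],"delta_rot":[0,0,0]},
    {"delta_pos":[0,0,-0.04],"delta_rot":[0,0,0]},
    {"delta_pos":[0,0,-0.02],"delta_rot":[0,0,0]},
    {"delta_pos":[0,0,0],"delta_rot":[0,0,0]},
  ],
)

```text
time: 10.98
tcp_pos: [0.6159, 0.0514, 0.3906]
tool_rot: [-0.0, 0.996, -0.09, 0.004]
wrist_force: [0.2, 0.0, 0.4]
opening: 0.7
grip_force: 0.0
```

```bash
python3 - <<'E'
from h import *
np.set_printoptions(precision=4,suppress=True)
s=arm.state();print(s["tcp_pos"],s["wrist_force"],s["joint_positions"])
for cam in("scene","top"):
    im,d=arm.grab_frame(cam)
    if cam=="scene": save(cv2.resize(im[130:370,240:440],None,fx=2.5,fy=2.5),"s3.png")
    for k,z in(("cabochon",.041),("setting",.041),("knob",.056),("carrier",.016),("press_station",.016),("detent",.02),("handle_grip",.275),("foot_face",.073)):
        for r in arm.landmark_of(k,cam)[:1]:
            p=atz(cam,r["centre"],z);print(cam,k,round(r["score"],2),p[:2],"ey",p[0]*.179+p[1]*.984)
    r=arm.regions_of("knob",cam)[0];P=cloud(cam,r["mask"],d);T=P[P[:,2]>.066];p=T.mean(0);print("knobtop",len(T),p,p[0]*.179+p[1]*.984)
    m=np.zeros(d.shape,bool); rc=proj(cam,[.463,-.14,.275])[0].astype(int); m[rc[1]-40:rc[1]+40,rc[0]-40:rc[0]+40]=1
    P=cloud(cam,m,d);G=P[(P[:,2]>.23)&(P[:,2]<.31)&(P[:,0]<.505)&(P[:,0]>.4)]
    A=np.c_[G[:,0],np.ones(len(G))];print("grip n",len(G),G.min(0),"y(x)",np.linalg.lstsq(A,G[:,1],rcond=None)[0],"z(x)",np.linalg.lstsq(A,G[:,2],rcond=None)[0])
E
```

```text
[0.6159 0.0514 0.3906] [0.1656 0.0298 0.4104] [ 0.0342  0.3158  1.4606 -0.      1.3574  1.7848]
scene cabochon 0.65 [ 0.5706 -0.1602] ey -0.05546499079892778
scene setting 0.86 [ 0.5708 -0.1485] ey -0.04397044238101498
scene knob 0.93 [ 0.5887 -0.0643] ey 0.04206313053089815
scene carrier 0.62 [ 0.5738 -0.1646] ey -0.05925355816230479
scene detent 0.96 [ 0.5396 -0.0913] ey 0.006759596611418908
scene handle_grip 0.72 [ 0.4588 -0.1418] ey -0.057419393598589316
scene foot_face 0.51 [ 0.5746 -0.1529] ey -0.047567708791261515
knobtop 81 [ 0.5906 -0.0566  0.0702] 0.050060221219999514
grip n 627 [ 0.4168 -0.1532  0.256 ] y(x) [-0.1821 -0.0487] z(x) [-0.3205  0.4281]
top setting 0.56 [ 0.5768 -0.1655] ey -0.05959701359306238
top knob 0.85 [ 0.5973 -0.0567] ey 0.05107895352944799
top carrier 0.85 [ 0.5763 -0.1657] ey -0.059878878246155454
top press_station 0.92 [ 0.5712 -0.1611] ey -0.05632851702846149
top detent 0.7 [ 0.5448 -0.0929] ey 0.006094092484073083
top handle_grip 0.84 [ 0.4627 -0.1373] ey -0.0522932303270805
knobtop 59 [ 0.5874 -0.0716  0.079 ] 0.03466600797584976
grip n 479 [ 0.4176 -0.1538  0.2633] y(x) [-0.1614 -0.0646] z(x) [-0.3027  0.4242]
```

View pics/s3.png

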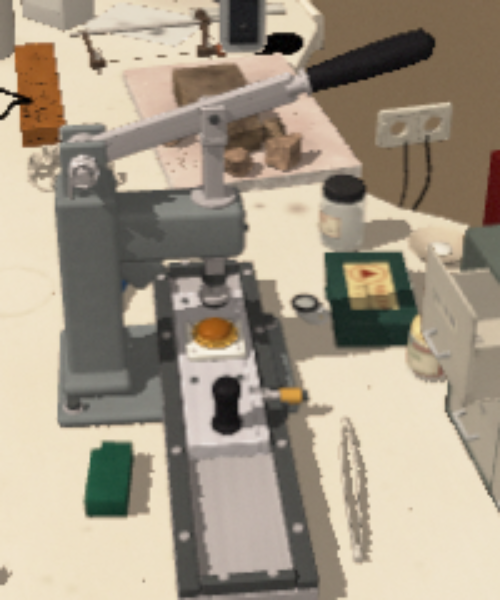

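The jig is near home, with the stone at (213, 332) just below and in front of the foot at (215, 297) in the crop. I check numerically that the stone is under the foot.

```bash
python3 - <<'E'
from h import *
np.set_printoptions(precision=4,suppress=True)
def e(p): return np.array([p[0]*.984-p[1]*.179, p[0]*.179+p[1]*.984])
im,d=arm.grab_frame("scene")
hsv=cv2.cvtColor(im,cv2.COLOR_RGB2HSV)
m=np.zeros(d.shape,bool);m[250:275,312:340]=1
m&=(hsv[...,0]>8)&(hsv[...,0]<24)&(hsv[...,1]>140)
P=cloud("scene",m,d);rr,cc=np.nonzero(m)
print("amber",len(P),P.mean(0),e(P.mean(0)),"lo/hi ey",np.percentile(P@np.array([.179,.984,0]),[2,98]),np.percentile(P@np.array([.984,-.179,0]),[2,98]), "z",np.percentile(P[:,2],[2,98]))
m[:]=0;m[225:262,312:340]=1
P=cloud("scene",m,d);F=P[(P[:,2]>.068)&(P[:,2]<.12)]
Y=F@np.array([.179,.984,0]);X=F@np.array([.984,-.179,0])
for a,b in((.068,.078),(.078,.085),(.085,.12)):
    k=(F[:,2]>a)&(F[:,2]<b);print("foot",a,k.sum(),np.percentile(X[k],[2,50,98]) if k.any() else 0,np.percentile(Y[k],[2,50,98]) if k.any() else 0)
for x,y,z in((325,263,.048),(326,249,.073),(331,283,.072)): print(e(atz("scene",(y,x),z)))
# rail & jig end: profile along the centre line
import itertools
m[:]=0;m[230:390,290:370]=1;P=cloud("scene",m,d)
X=P@np.array([.984,-.179,0]);Y=P@np.array([.179,.984,0])
c=np.median(X[(P[:,2]>.028)&(P[:,2]<.033)]);print("jig mid x",c)
k=(P[:,2]>.027)&(P[:,2]<.034)&(abs(X-c)<.02);print("jig top ey",np.percentile(Y[k],[.5,99.5]))
k=(P[:,2]>.02)&(P[:,2]<.035)&(Y>.1);print("rail end",np.percentile(Y[k],[99,99.8]))
E
```

```text
amber 159 [ 0.5753 -0.1533  0.0464] [ 0.5935 -0.0479] lo/hi ey [-0.0627 -0.0354] [0.5778 0.6082] z [0.0398 0.0521]
foot 0.068 15 [0.5829 0.5926 0.6021] [-0.0487 -0.0444 -0.0423]
foot 0.078 76 [0.5801 0.5923 0.6038] [-0.0602 -0.0472 -0.0404]
foot 0.085 105 [0.5841 0.5924 0.6017] [-0.0561 -0.0465 -0.0429]
[ 0.5946 -0.0448]
[ 0.5914 -0.0574]
[0.5905 0.0479]
jig mid x 0.5980105065724126
jig top ey [-0.1759  0.1967]
rail end [0.1974 0.1979]
```

Everything agrees with home: the rail end puts the ram line at −0.0525 and the gripped knob at −0.0529. The lever is still up. Next I move over the handle and tilt the tool square to the grip.

Request:
send_rows(
  motion=[
    {"delta_pos":[-0.012,0.026,0],"delta_rot":[0,0,0]},
    {"delta_pos":[-0.012,0.027,0],"delta_rot":[0,0,0]},
    {"delta_pos":[-0.012,0.027,0],"delta_rot":[0,0,0]},
    {"delta_pos":[-0.012,0.027,0],"delta_rot":[0,0,0]},
    {"delta_pos":[-0.012,0.027,0],"delta_rot":[0,0,0]},
    {"delta_pos":[-0.012,0.027,0],"delta_rot":[0,0,0]},
    {"delta_pos":[-0.012,0.027,0],"delta_rot":[0,-5.7,0]},
    {"delta_pos":[-0.012,0.026,0],"delta_rot":[0,-5.7,0]},
    {"delta_pos":[0,0,0],"delta_rot":[0,-5.8,0]},
    {"delta_pos":[0,0,0],"delta_rot":[0,0,0]},
    {"delta_pos":[0,0,0],"delta_rot":[0,0,0]},
  ],
)

```text
time: 12.95
tcp_pos: [0.4822, -0.1424, 0.385]
tool_rot: [-0.014, 0.985, -0.089, -0.149]
wrist_force: [-0.5, -0.5, -0.9]
opening: 0.699
grip_force: 0.0
```

```bash
python3 - <<'E'
from h import *
from scipy.spatial.transform import Rotation as Ro
np.set_printoptions(precision=4,suppress=True)
im,d=arm.grab_frame("wrist");s=arm.state();save(im,"w1.png")
q=s["tool_rot"];R=Ro.from_quat([q[1],q[2],q[3],q[0]]).as_matrix();print(s["tcp_pos"],s["joint_positions"]);print(R)
g=np.array([.460,-.138,.275]);print("model grip in tool",R.T@(g-s["tcp_pos"]))
c=arm.get_calibration("wrist");T=np.array(c["tool_from_camera"])
rr,cc=np.nonzero((d>0)&(d<.35));z=d[rr,cc]
u=cv2.undistortPoints(np.stack([cc,rr],-1)[:,None].astype(float),np.array(c["intrinsics"]),np.array(c["D"]))[:,0]
P=np.c_[u*z[:,None],z]@T[:3,:3].T+T[:3,3]
k=(P[:,2]>.02)&(P[:,2]<.2)&(abs(P[:,1])<.05);Q=P[k];print(len(Q))
for a in np.arange(-.08,.12,.02):
    j=(Q[:,0]>a)&(Q[:,0]<a+.02)
    if j.sum()>20:print(round(a+.01,3),j.sum(),"y",np.percentile(Q[j,1],[2,50,98]),"z",np.percentile(Q[j,2],[2,50]))
E
```

```text
[ 0.4819 -0.142   0.3856] [-0.3172  0.3205  1.5044 -0.0401  1.613   1.4377]
[[ 0.9402 -0.179  -0.2897]
 [-0.1709 -0.9839  0.053 ]
 [-0.2945 -0.0003 -0.9557]]
model grip in tool [0.0113 0.     0.1122]
6100
-0.03 241 y [-0.0097  0.0011  0.0119] z [0.098  0.1007]
-0.01 692 y [-0.0112  0.0011  0.0125] z [0.0974 0.0997]
0.01 733 y [-0.011   0.0003  0.0123] z [0.0975 0.1   ]
0.03 719 y [-0.01    0.0002  0.0105] z [0.0981 0.1007]
0.05 681 y [-0.0091  0.0002  0.0095] z [0.099  0.1017]
0.07 539 y [-0.0089 -0.0006  0.0085] z [0.0982 0.1026]
0.09 404 y [-0.0056 -0.0006  0.0038] z [0.0978 0.0994]
0.11 419 y [-0.0056 -0.0006  0.0037] z [0.0978 0.0994]
```

View pics/w1.png

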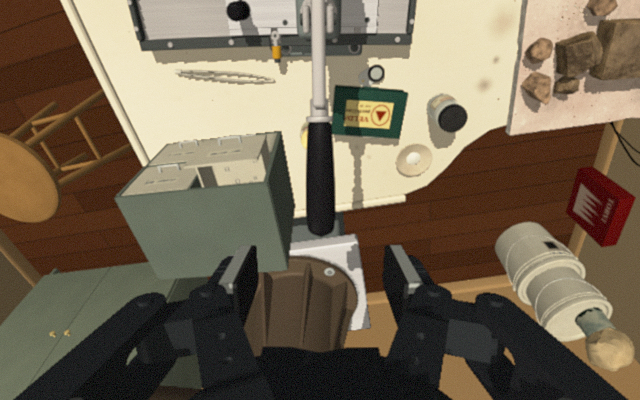

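The handle runs centred and parallel between the open fingers, with its top 98 mm ahead of the TCP. I go in and grip.

Request:
send_rows(
  motion=[
    {"delta_pos":[0.006,0,0.02],"delta_rot":[0,0,0]},
    {"delta_pos":[0.005,0,0.025],"delta_rot":[0,0,0]},
    {"delta_pos":[0,0,0.025],"delta_rot":[0,0,0]},
    {"delta_pos":[0,0,0.025],"delta_rot":[0,0,0]},
    {"delta_pos":[0,0,0.02],"delta_rot":[0,0,0]},
    {"delta_pos":[0,0,0.012],"delta_rot":[0,0,0]},
    {"delta_pos":[0,0,0],"delta_rot":[0,0,0]},
    {"delta_pos":[0,0,0],"delta_rot":[0,0,0]},
  ],
)

```text
time: 13.67
tcp_pos: [0.4548, -0.1368, 0.2624]
tool_rot: [-0.013, 0.985, -0.089, -0.148]
wrist_force: [-0.1, 1.4, 0.6]
opening: 0.699
grip_force: 0.0
```

Request:
send_rows(
  jaw=0.1,
  grip_force=50,
  motion=[
    {"delta_pos":[0,0,0],"delta_rot":[0,0,0]},
    {"delta_pos":[0,0,0],"delta_rot":[0,0,0]},
    {"delta_pos":[0,0,0],"delta_rot":[0,0,0]},
    {"delta_pos":[0,0,0],"delta_rot":[0,0,0]},
    {"delta_pos":[0,0,0],"delta_rot":[0,0,0]},
    {"delta_pos":[0,0,0],"delta_rot":[0,0,0]},
    {"delta_pos":[0,0,0],"delta_rot":[0,0,0]},
    {"delta_pos":[0,0,0],"delta_rot":[0,0,0]},
  ],
)

```text
time: 14.33
tcp_pos: [0.4552, -0.1374, 0.2617]
tool_rot: [-0.013, 0.985, -0.089, -0.149]
wrist_force: [2.7, -0.0, 0.4]
opening: 0.263
grip_force: 48.9
```

```bash
python3 - <<'E'
from h import *
from scipy.spatial.transform import Rotation as Ro
np.set_printoptions(precision=4,suppress=True)
s=arm.state();q=s["tool_rot"];R=Ro.from_quat([q[1],q[2],q[3],q[0]]).as_matrix();print(s["tcp_pos"],s["wrist_force"],s["opening"],R[:,2])
ex=np.array([.984,-.179,0]);print("ex",s["tcp_pos"]@ex,"ey",s["tcp_pos"]@np.array([.179,.984,0]))
# pivot in tool frame: handle axis .0187 behind TCP, pivot 0.22 along +x
for a in(.0,.225,.25,.275):
    th=-.30+a; piv=np.array([.592+.095,.210]); g=piv+.22*np.array([-np.cos(th),-np.sin(th)])
    t=g+.0187*np.array([np.sin(th),-np.cos(th)]);print(a,"grip",g,"tcp",t)
E
```

```text
[ 0.4552 -0.1374  0.2617] [ 2.6557 -0.0423  0.3957] 0.2633194877153213 [-0.2903  0.0528 -0.9555]
ex 0.4725363754084761 ey -0.053760340484038396
0.0 grip [0.4768 0.275 ] tcp [0.4713 0.2571]
0.225 grip [0.4676 0.2265] tcp [0.4662 0.2078]
0.25 grip [0.4673 0.221 ] tcp [0.4663 0.2023]
0.275 grip [0.4671 0.2155] tcp [0.4666 0.1968]
```

Gripped. I swing the lever along its arc to about 0.20 rad first.

Request:
send_rows(
  motion=[
    {"delta_pos":[0.0004,0,0.0055],"delta_rot":[0,1.43,0]},
    {"delta_pos":[0.0004,0,0.0055],"delta_rot":[0,1.43,0]},
    {"delta_pos":[0.0004,0,0.0055],"delta_rot":[0,1.43,0]},
    {"delta_pos":[0.0004,0,0.0055],"delta_rot":[0,1.43,0]},
    {"delta_pos":[0.0004,0,0.0055],"delta_rot":[0,1.43,0]},
    {"delta_pos":[0.0004,0,0.0055],"delta_rot":[0,1.43,0]},
    {"delta_pos":[0.0004,0,0.0055],"delta_rot":[0,1.43,0]},
    {"delta_pos":[0.0004,0,0.0055],"delta_rot":[0,1.43,0]},
    {"delta_pos":[0,0,0],"delta_rot":[0,0,0]},
    {"delta_pos":[0,0,0],"delta_rot":[0,0,0]},
  ],
)

```text
time: 15.17
tcp_pos: [0.4495, -0.1365, 0.2183]
tool_rot: [-0.004, 0.995, -0.09, -0.049]
wrist_force: [4.4, 0.0, 2.3]
opening: 0.261
grip_force: 49.1
```

Request:
send_rows(
  motion=[
    {"delta_pos":[0.0002,0,0.0027],"delta_rot":[0,0.7,0]},
    {"delta_pos":[0,0,0],"delta_rot":[0,0,0]},
    {"delta_pos":[0,0,0],"delta_rot":[0,0,0]},
  ],
)

```text
time: 15.42
tcp_pos: [0.4494, -0.1365, 0.2154]
tool_rot: [-0.004, 0.995, -0.09, -0.043]
wrist_force: [4.8, -2.3, 2.0]
opening: 0.262
grip_force: 49.1
```

Request:
send_rows(
  motion=[
    {"delta_pos":[0.0002,0,0.0027],"delta_rot":[0,0.7,0]},
    {"delta_pos":[0,0,0],"delta_rot":[0,0,0]},
    {"delta_pos":[0,0,0],"delta_rot":[0,0,0]},
  ],
)

```text
time: 15.67
tcp_pos: [0.4493, -0.1364, 0.2126]
tool_rot: [-0.003, 0.995, -0.09, -0.037]
wrist_force: [5.3, -2.3, 3.1]
opening: 0.26
grip_force: 49.2
```

Request:
send_rows(
  motion=[
    {"delta_pos":[0.0002,0,0.0027],"delta_rot":[0,0.7,0]},
    {"delta_pos":[0,0,0],"delta_rot":[0,0,0]},
    {"delta_pos":[0,0,0],"delta_rot":[0,0,0]},
  ],
)

```text
time: 15.92
tcp_pos: [0.4493, -0.1365, 0.21]
tool_rot: [-0.003, 0.995, -0.09, -0.031]
wrist_force: [5.2, -1.2, 5.9]
opening: 0.259
grip_force: 49.4
```

Request:
send_rows(
  motion=[
    {"delta_pos":[0.0002,0,0.0027],"delta_rot":[0,0.7,0]},
    {"delta_pos":[0,0,0],"delta_rot":[0,0,0]},
    {"delta_pos":[0,0,0],"delta_rot":[0,0,0]},
  ],
)

```text
time: 16.17
tcp_pos: [0.4493, -0.1365, 0.2073]
tool_rot: [-0.002, 0.996, -0.09, -0.025]
wrist_force: [4.1, -2.1, 6.5]
opening: 0.262
grip_force: 49.5
```

Request:
send_rows(
  motion=[
    {"delta_pos":[0.0002,0,0.0027],"delta_rot":[0,0.7,0]},
    {"delta_pos":[0,0,0],"delta_rot":[0,0,0]},
    {"delta_pos":[0,0,0],"delta_rot":[0,0,0]},
  ],
)

```text
time: 16.42
tcp_pos: [0.4494, -0.1365, 0.2047]
tool_rot: [-0.002, 0.996, -0.09, -0.018]
wrist_force: [4.6, -2.0, 7.2]
opening: 0.26
grip_force: 49.6
```

```bash
python3 - <<'E'
from h import *
np.set_printoptions(precision=4,suppress=True)
im,d=arm.grab_frame("scene");save(cv2.resize(im[200:300,270:390],None,fx=5,fy=5,interpolation=cv2.INTER_CUBIC),"s4.png")
s=arm.state();print(s["tcp_pos"],s["wrist_force"])
E
```

```text
[ 0.4494 -0.1365  0.2047] [ 4.4633 -1.8057  7.7304]
```

View pics/s4.png

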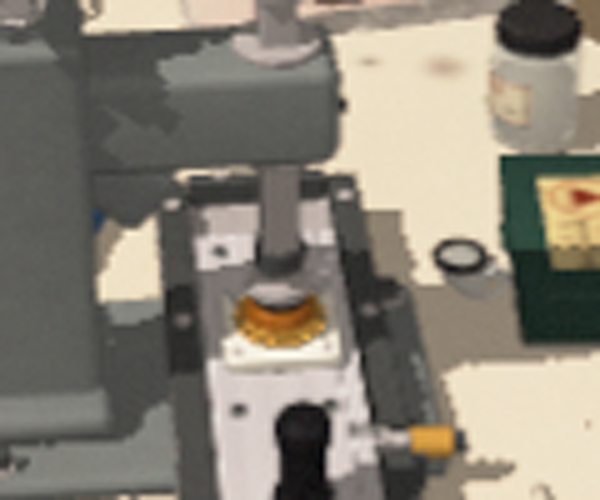

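The foot sits centred on the stone in the crop at (280, 300), and the stone is still in its setting. By the arc the lever is at about 0.262 rad; one more small step brings it to 0.275.

Request:
send_rows(
  motion=[
    {"delta_pos":[0.0002,0,0.0028],"delta_rot":[0,0.7,0]},
    {"delta_pos":[0,0,0],"delta_rot":[0,0,0]},
    {"delta_pos":[0,0,0],"delta_rot":[0,0,0]},
    {"delta_pos":[0,0,0],"delta_rot":[0,0,0]},
    {"delta_pos":[0,0,0],"delta_rot":[0,0,0]},
    {"delta_pos":[0,0,0],"delta_rot":[0,0,0]},
  ],
)

```text
time: 16.97
tcp_pos: [0.4494, -0.1365, 0.2019]
tool_rot: [-0.001, 0.996, -0.09, -0.012]
wrist_force: [3.9, -1.8, 9.3]
opening: 0.261
grip_force: 49.7
```

```bash
python3 - <<'E'
from h import *
np.set_printoptions(precision=4,suppress=True)
im,d=arm.grab_frame("scene");save(cv2.resize(im[130:280,250:450],None,fx=4,fy=4,interpolation=cv2.INTER_CUBIC),"s5.png")
s=arm.state();print(s["tcp_pos"],s["wrist_force"])
# lever angle from bare lever bar between pivot and grip
P=cloud("scene",np.ones(d.shape,bool),d);X=P@np.array([.984,-.179,0]);Y=P@np.array([.179,.984,0])
k=(X>.53)&(X<.66)&(abs(Y+.05)<.02)&(P[:,2]>.18)&(P[:,2]<.25)
b=np.array([(a,np.percentile(P[k&(abs(X-a)<.006),2],90)) for a in np.arange(.54,.66,.01) if (k&(abs(X-a)<.006)).sum()>5]);print(b.T, np.polyfit(b[:,0],b[:,1],1) if len(b)>2 else "")
# foot/ram depths
m=np.zeros(d.shape,bool);m[230:265,312:342]=1
Q=cloud("scene",m,d);Yq=Q@np.array([.179,.984,0]);Xq=Q@np.array([.984,-.179,0])
for z in np.arange(.044,.11,.003):
    j=(abs(Q[:,2]-z)<.0015)&(abs(Xq-.592)<.02)&(Yq>-.075)
    if j.sum():print(round(z,3),j.sum(),"w",np.ptp(Xq[j]).round(4),"front",Yq[j].max().round(4))
E
```

```text
[ 0.4495 -0.1365  0.2019] [ 4.3364 -2.1791  8.1635]
[[0.54   0.55   0.56   0.57   0.58   0.59   0.6    0.61   0.62   0.63
  0.64   0.65  ]
 [0.2252 0.2244 0.2243 0.2243 0.2243 0.2224 0.2227 0.2226 0.2229 0.2227
  0.2228 0.222 ]] [-0.0253  0.2385]
0.044 24 w 0.036 front -0.0456
0.047 31 w 0.0307 front -0.0405
0.05 10 w 0.0162 front -0.0428
0.053 9 w 0.0198 front -0.0425
0.056 10 w 0.0199 front -0.0406
0.059 36 w 0.0241 front -0.0409
0.062 22 w 0.0224 front -0.0408
0.065 1 w 0.0 front -0.0496
0.068 9 w 0.0134 front -0.0427
0.071 14 w 0.0178 front -0.0428
0.074 11 w 0.0175 front -0.0421
0.077 23 w 0.0182 front -0.0429
0.08 9 w 0.0134 front -0.0447
0.083 9 w 0.0133 front -0.0452
0.086 10 w 0.0137 front -0.0447
0.089 12 w 0.0136 front -0.0456
0.092 10 w 0.0134 front -0.0449
0.095 10 w 0.0136 front -0.0459
0.098 8 w 0.0134 front -0.0448
0.101 12 w 0.0136 front -0.0442
0.104 9 w 0.0117 front -0.0453
0.107 9 w 0.0135 front -0.0449
```

View pics/s5.png

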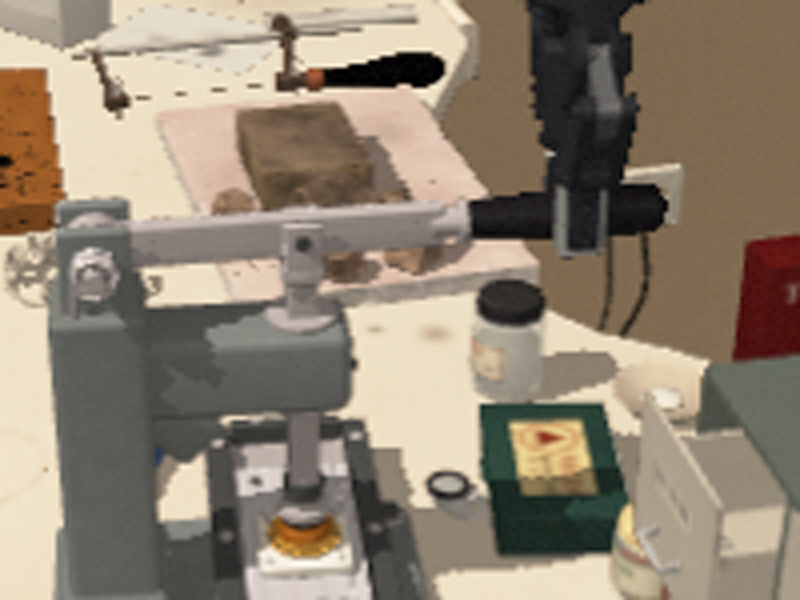

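The bar's slope is 0.025 rad above level, which puts the lever at 0.275. The stem gap between foot and collar is about 5 mm, so the foot is half in. The stone is seated and the tools are untouched.

```bash
python3 -c "
from cell import arm
print(arm.hand_in())"
```

```text
the job is handed in; nothing more can be done
None
```

I handed the job in at about 17 s, still holding the lever at about 0.275 rad: the jig clicked home with the lever up, the foot is about 5 mm (half) in, the stone is still in its setting, and the tools were left alone.

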